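# Unpin the honing-stone box and take off its lid

## Robot

A 7-joint arm with a two-finger parallel gripper is mounted at the origin on the work surface. World frame = base frame: x ahead of the robot, y to its left, z up, the work surface at z = 0. Lengths are in m, angles in rad, forces in N, time in s.
With the tool pointing down it reaches from about 0.35 to 0.9 m from the base axis. Payload 8.1 kg.
Tool frame: the origin (TCP) lies on the mounting face of the last link; the fingertips stand 178 mm ahead of it and the grasp point (between the pads) lies 159 mm ahead of it; z points along the fingers, y is the line along which they close (so a half turn about z gives the same grasp; the last joint's range is limited). The gripper opens to 92 mm and grips with 3 to 60 N. Pads are 19 mm wide; open, the fingers measure 130 mm over their backs; the gripper's body (75 mm by 190 mm) begins 47 mm behind the grasp point.
Start: joints at [-1.257, 0.434, 0.025, 1.573, -0.012, 1.134, -0.075], TCP at [0.253, 0.571, 0.405] pointing down, gripper open.
Joint ranges: [-2.62, 2.62], [-0.44, 2.09], [-1.27, 1.32], [0.08, 2.57], [-1.32, 4.46], [0.12, 2], [-2.74, 2.74]. Speed limits (rad/s): [2.22, 2.22, 3.01, 3.01, 3.14, 3.14, 3.14].

## Interface

Orientations are given as a unit quaternion [x, y, z, w].
In Python, from workcell import * gives the robot as it stands. The module is installed in compiled form; this text tells all that it offers.
- The arm moves only by the tool carry_out, never from a script. Its argument "plan" is a list of rows, each an object of numbers: "tx", "ty", "tz": the shift along the world's x, y, z normalised to -1 to 1, where 1 is 0.1 m; "yaw": the turn about the world's z normalised to -1 to 1, where 1 is pi rad. A call has exactly 5 rows; each row is the pose to reach, as a shift and turn from the pose commanded when the call began, turning the shorter way round; what a row does not reach only later rows make up. A row lasts 1/10 s, in which the tool goes at most 50 mm and 8.59 degrees, less where a joint would pass 70% of its speed; a pose out of reach is approached as far as the arm can. A call with a number of a shift or a turn outside -1 to 1 is refused whole. A call with a gripper value outside its range is refused whole. "grip" is the opening, from -1 (shut) to 1 (fully open), set as the call begins (left out, the last holds). The fingers move at their own pace and stop on an object; "force" is the grip in N (left out, the last holds). Time passes only in rows, so rows that repeat a pose let the fingers close, or fill a call up. It gives the time, the measured TCP pose, the force, the opening and the grip force at its end, in the units of the state.
- sense(): the state, without advancing time (a new reading comes with each control period).
- grab_frame(name): name is "scene" or "top"; returns a dict with "img" (420x560x3 uint8, red, green, blue), "range_z" (420x560 float32, m along the optical axis (not along the pixel's ray), 0 where there is no reading), "fx", "fy", "cx", "cy" (pixels), "R" (3x3) and "t" (3): a world point X has camera coordinates R X + t. Camera axes: x right, y down, z forward; pixel columns grow to the right and rows downward; lengths in m; the calibration is good to about 2 mm. A picture is of the moment at which its call begins.
- sign_off(): hands the job in; it is judged then, once.
The state is a dict: "t": time; "qpos": joint angles; "joint_velocities": joint speeds; "effort": joint torques, N m; "ee_pos": TCP position; "tool_rot": TCP orientation; "force": force on the tool from outside, world axes, zero at the start; "ft_torque": the same for the moment, N m; "finger_gap": opening from 0.0 (shut) to 1.0 (fully open); "grip_force": force on a finger pad.
Only numpy, scipy, OpenCV 4.12 (cv2) and the standard library are available. Lean on these libraries where they do the work, as an engineer would, in place of code of your own. Each camera call takes 0.05 s, during which the arm holds its last target. There are 200 camera calls.

## Task

Open the honing-stone box: draw the red-handled locking pin straight up out of the lid's brass ear and park it in the open notch at the other end of the box's steel ledge, hanging upright with its collar on the ledge. Then, with the pin left parked, tip the lid up at the ledge side so that its other edge comes out from under the two dark clips, lift it off and lay it gently, right way up, on the middle of the black rubber mat. Leave the hammer, chisel, jar and round wood blank where they are, and let go of everything.

Things in the scene. Friction and masses are not known exactly. Their poses are not given: they have to be found in the camera images.
- box: Pale wooden box fixed to the bench, 140 (x) x 180 (y) x 80 high, walls 10 thick, a blue honing stone inside (top at z 40). Origin: centre of its underside; z up. Its +x side is the ledge side: a steel ledge 8 thick, top at z 68, runs from the wall (x 70) out to x 125 over y -80 to 80, with a bore near one end and a notch near the other.
- notch (a point): Parking point in the ledge's notch, on its top face (box frame x 100, y 45, z 68); axes as the box. The notch is 17 wide in y, open to +x at x 125, its closed end at x 92. The parked pin's origin belongs here.
- box_heel (a point): Middle of the box's -x rim, outer edge (box x -70, y 0, z 80), where the lid's heel turns. Two dark clips (y -55 and 55, 40 wide, z 94 to 98) reach 8 over the lid's edge, 4 above the closed lid, their backs 4 behind it. They block a straight lift: tip the lid about 0.25 rad, +x side up, about this edge, then draw it some 20 to +x and lift.
- pin: Loose locking pin, 131 long, about 90 g, upright: steel shank 12 dia, 55 long, brass collar 30 dia, 6 high, red round handle above it, 28 dia from 22 to 64 above the origin, 18 dia at its top (76). Origin: on its axis, on the collar's underside; z up the handle. At the start the collar rests on the lid's ear, the shank passing through the ear and the ledge's bore.
- pin_tip (a point): Lower end of the pin's shank, 55 below the pin's origin.
- lid: Loose wooden lid, about 280 g, panel 140 (x) x 180 (y) x 10, axes as the box's. Origin: centre of the panel's underside (box z 80 when closed). A plug 115 x 155 x 10 under it sits in the box's mouth with 2.5 play each side; laid flat, it stands on this plug. A brass ear 44 wide, 10 thick, at y -45 reaches out to x 122, with a 16 bore at x 100.
- lid_grip (a point): Grasp point (x 35, y 0, z 34 in the lid's frame) in the lid's dark wooden grip bar, 24 (x) x 60 (y), from z 10 to z 46; pinch it from above across its 24 side.
- lid_heel (a point): Middle of the lid's -x lower edge (x -70, y 0, z 0 in the lid's frame), the edge under the clips.
- pad: Black rubber mat fixed on the bench, 200 (x) x 220 (y), 4 thick; origin at the centre of its underside. The lid is to lie on its middle, any yaw.
- hammer: Hammer with wooden handle, lying on the bench beyond the work, head away from the robot, bystander; origin under its length.
- chisel: Wood chisel with pale handle, 260 long, 34 high, lying on the bench, bystander; origin under its ferrule.
- jar: Jar with steel cap, 76 dia, 90 high, bystander; origin at the centre of its underside.
- blank: Round pale wood blank, 180 dia, 25 thick, bystander; origin at the centre of its underside.
There are look-alikes about, which are no part of the job. Leave any green or purple look-alike of the pin alone.

How it is judged:
By the outcome, as a careful person would: the job done as asked, in the order asked, and still so for the second after the job is handed in, with the robot touching nothing.
It also fails if it takes over 64 s, if anything falls off the work surface, if the arm or the gripper's body presses on something with over 40 N, if the wrist force passes 120 N, or if a joint passes its speed limit or range.

## Working session

There is one attempt and no reset: what is moved stays moved. The work goes in short steps, Python scripts to look and compute and a tool call to move; the robot and the scene stay as the last step left them, time stands still between calls to the robot, and variables do not carry over. Pictures are saved under pics/ and viewed, at most 11 in all, crops included, and the job is handed in when it is done.

Besides the shell and the picture viewer there is one more tool, called after "Call:" by a JSON object that holds its "name" and its "arguments". carry_out: Moves the arm, as the interface text tells. Scaled input: -1 to 1 covers 0.1 m each way for a shift and pi rad each way for a turn. Its arguments: {"type":"object","properties":{"plan":{"type":"array"},"grip":{"type":"number"},"force":{"type":"number"}},"required":["plan"]}

```bash
mkdir -p pics; cat > h.py <<'E'
from workcell import *
import numpy as np, cv2
def world(f,u,v,z=None):
    d=np.array([(u-f["cx"])/f["fx"],(v-f["cy"])/f["fy"],1.])
    R=np.array(f["R"]);t=np.array(f["t"])
    if z is None: return R.T@(d*f["range_z"][int(round(v)),int(round(u))]-t)
    c=-R.T@t; w=R.T@d
    return c+w*(z-c[2])/w[2]
def pix(f,X):
    p=np.array(f["R"])@np.array(X)+f["t"]
    return f["fx"]*p[0]/p[2]+f["cx"],f["fy"]*p[1]/p[2]+f["cy"]
E
python3 - <<'E'
from h import *
import pickle
for n in("top","scene"):
    f=grab_frame(n); cv2.imwrite(f"pics/{n}0.png",cv2.resize(f["img"][:,:,::-1],(800,600),interpolation=cv2.INTER_CUBIC))
    pickle.dump(f,open(n+"0.pkl","wb"))
    print(n,f["fx"],f["cx"],f["cy"],-np.array(f["R"]).T@f["t"])
s=sense();print(s)
E
```

```text
top 509.0913397166175 271.6756356186385 215.9856221201115 [0.41030333 0.03122054 1.57673899]
scene 501.7572331761998 290.95379491448057 205.09254564002896 [1.23579799 1.18231885 1.06683581]
{'t': 0.1, 'qpos': array([-1.25659905,  0.43513879,  0.02497377,  1.57398067, -0.01162166,
        1.13404768, -0.0751389 ]), 'joint_velocities': array([-0.00028901, -0.00129736, -0.00031119, -0.00286898,  0.0001758 ,
        0.001684  , -0.00024459]), 'effort': array([ 3.92362956e-03, -6.69125462e+01,  9.88273323e-01, -3.15145147e+01,
       -6.05428638e-02,  3.74815520e-02,  6.78376523e-05]), 'ee_pos': array([0.25296044, 0.57129094, 0.40404215]), 'tool_rot': array([ 2.06950819e-01,  9.78351086e-01, -7.08501735e-04, -9.36177825e-05]), 'force': array([ 0.01041507, -0.06820649, -0.45209865]), 'ft_torque': array([ 0.00080329, -0.03016604, -0.02316068]), 'grip_force': 0.0, 'finger_gap': 0.9988325570704183}
```

View pics/top0.png

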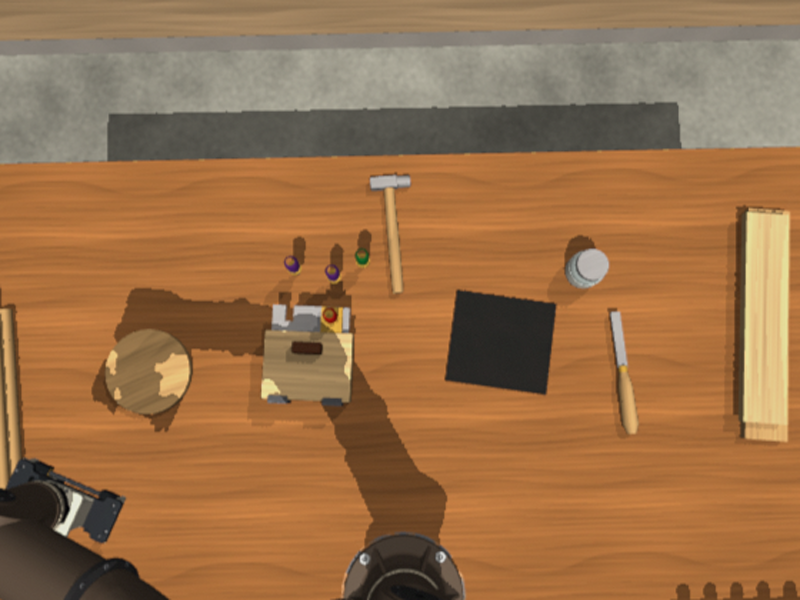

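View pics/scene0.png

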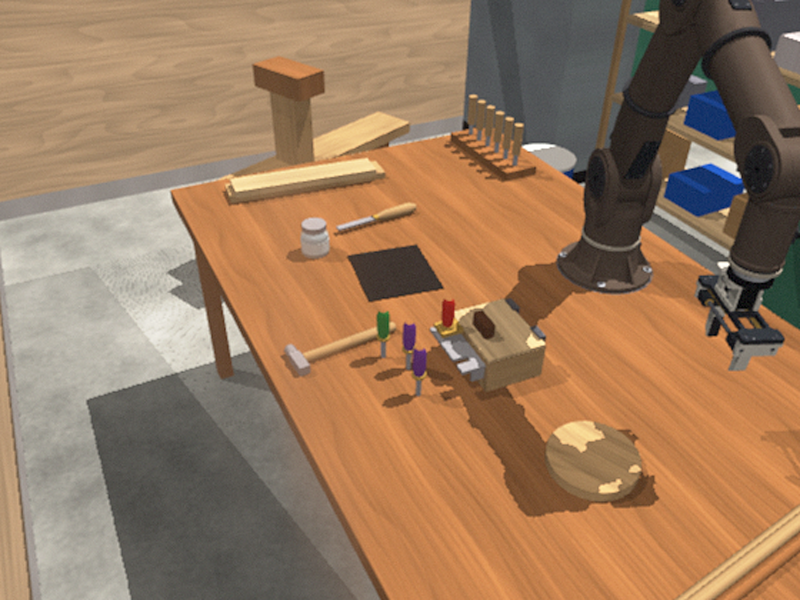

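Top picture (800x600): the box is at (308,355) with its ledge toward +x, and the mat is at (500,342). Pin candidates: red (330,315) in the brass ear, purple (292,264), purple (333,272) and green (362,257). I choose the red one, which is in the ear, and will check it in a close crop.

```bash
python3 - <<'E'
from h import *
import pickle
f=pickle.load(open("top0.pkl","rb")); g=pickle.load(open("scene0.pkl","rb"))
a=f["img"][195:290,170:260,::-1]; cv2.imwrite("pics/crop1.png",cv2.resize(a,None,fx=6,fy=6,interpolation=cv2.INTER_CUBIC))
def cloud(f):
    v,u=np.mgrid[:420,:560]; z=f["range_z"]; d=np.stack([(u-f["cx"])/f["fx"]*z,(v-f["cy"])/f["fy"]*z,z],-1)
    return (d-f["t"])@np.array(f["R"])
for n,F in(("top",f),("scene",g)):
    P=cloud(F); I=F["img"].astype(int); ok=F["range_z"]>0
    red=(I[...,0]>120)&(I[...,1]<50)&(I[...,2]<50)&ok&(P[...,2]>.05)
    q=P[red]; print(n,"red",len(q),q.mean(0),q.min(0),q.max(0)); 
    t=q[q[:,2]>q[:,2].max()-.004]; print(" top",t.mean(0),len(t))
    near=ok&(np.hypot(P[...,0]-q[:,0].mean()+.09,P[...,1]-q[:,1].mean()-.04)<.17)
    def rect(lo,hi,extra=True):
        p=P[near&(P[...,2]>lo)&(P[...,2]<hi)&extra]; r=cv2.minAreaRect((p[:,:2]*1000).astype(np.float32)); print(n,lo,len(p),np.median(p[:,2]),r)
    rect(.084,.0935); rect(.11,.135,I[...,0]<100); rect(.06,.074)
    blk=ok&(I.max(-1)<45)&(P[...,2]<.012)&(abs(P[...,0]-.5)<.3)&(P[...,1]<0)&(P[...,1]>-.45)&(P[...,0]>.3)
    p=P[blk]; print("mat",len(p),np.median(p,0),cv2.minAreaRect((p[:,:2]*1000).astype(np.float32)))
E
```

```text
top red 18 [0.56735502 0.13147986 0.153821  ] [0.56463707 0.12343089 0.1256484 ] [0.57309024 0.13997119 0.16808089]
 top [0.56951153 0.12715897 0.16614086] 2
top 0.084 2109 0.09042194709775807 ((507.41070556640625, 185.03921508789062), (180.52914428710938, 194.03768920898438), 86.15474700927734)
top 0.11 166 0.12691290390533816 ((515.5698852539062, 183.76731872558594), (58.26344680786133, 22.472068786621094), 87.17221069335938)
top 0.06 588 0.06907114885326936 ((505.0936279296875, 180.10440063476562), (170.2726287841797, 203.12216186523438), 86.82034301757812)
mat 4092 [ 0.52512133 -0.22575778  0.00520801] ((526.883056640625, -225.87158203125), (214.27328491210938, 193.61424255371094), 80.49786376953125)
scene red 121 [0.58190433 0.14262856 0.13764497] [0.56525104 0.12983876 0.10122433] [0.59197139 0.15100515 0.16561845]
 top [0.58314335 0.13885586 0.16370719] 7
scene 0.084 1479 0.08938028566705052 ((502.4947509765625, 185.99139404296875), (188.78697204589844, 203.04742431640625), 86.89288330078125)
scene 0.11 136 0.12373056675971394 ((516.0133056640625, 185.9248046875), (64.8214340209961, 26.002979278564453), 85.096435546875)
scene 0.06 686 0.06751772710460403 ((549.9541015625, 228.1116485595703), (128.52186584472656, 257.48529052734375), 44.49052810668945)
mat 0 [nan nan nan] ((0.0, 0.0), (0.0, 0.0), 0.0)
  return _methods._mean(a, axis=axis, dtype=dtype,
  ret = um.true_divide(
```

View pics/crop1.png

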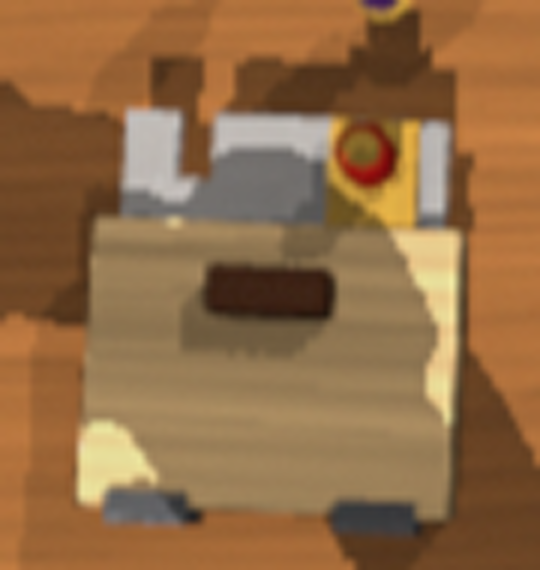

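The crop confirms the red pin at crop (367,152), seated in the brass ear. The notch is at crop x 182–215 on the left end of the ledge. I'll fit the box pose from the read-off corners.

```bash
python3 - <<'E'
from h import *
import pickle
from scipy.optimize import least_squares
f=pickle.load(open("top0.pkl","rb"))
C=lambda u,v:((u+.5)/6-.5+170,(v+.5)/6-.5+195)
obs=[((127,108),(125,80,68)),((450,121),(125,-80,68)),((182,109),(125,53.5,68)),((214,111),(125,36.5,68)),
((95,217),(70,90,90)),((461,231),(70,-90,90)),((78,503),(-70,90,90)),((450,519),(-70,-90,90)),
((207,265),(47,30,126)),((333,268),(47,-30,126)),((330,119),(122,-23,90)),((418,122),(122,-67,90))]
def X(p,m): 
    c,s=np.cos(p[2]),np.sin(p[2]); m=np.array(m)/1000; return [p[0]+c*m[0]-s*m[1],p[1]+s*m[0]+c*m[1],m[2]]
res=lambda p:np.ravel([np.subtract(pix(f,X(p,m)),C(*c)) for c,m in obs])
r=least_squares(res,[.5,.18,-.05],loss="soft_l1",f_scale=.5); p=r.x
print(p,np.degrees(p[2])); print(np.round(res(p).reshape(-1,2),2))
print("pin",X(p,(100,-45,90)),"notch",X(p,(100,45,68)),"grip",X(p,(35,0,114)))
print("pintop meas z.166",world(f,*C(368,148),z=.166), "handle at z.154",world(f,*C(366,155),z=.154))
m=[world(f,u*.7-.15,v*.7-.15,z=.004)for u,v in((457,290),(555,302),(547,394),(445,380))];print("mat",np.mean(m,0),m)
s=sense()
from scipy.spatial.transform import Rotation as R
y=R.from_quat(s["tool_rot"]).apply([0,1,0]); print("tool y deg",np.degrees(np.arctan2(y[1],y[0])),s["ee_pos"])
E
```

```text
[ 0.4810015   0.18548976 -0.06282375] -3.5995355982552795
[[ 0.15  0.37]
 [-0.12  0.26]
 [-0.14  0.54]
 [ 0.22  0.43]
 [-0.13 -0.28]
 [ 0.28 -0.26]
 [-0.13  0.18]
 [-0.   -0.12]
 [-0.3  -0.64]
 [-0.28 -0.34]
 [ 0.13 -0.07]
 [ 0.41  0.  ]]
pin [np.float64(0.5779790125897738), np.float64(0.1343002882746251), np.float64(0.09)] notch [np.float64(0.5836294313061349), np.float64(0.22412273963468204), np.float64(0.068)] grip [np.float64(0.5159324515212466), np.float64(0.18329237191646988), np.float64(0.114)]
pintop meas z.166 [0.57735187 0.13145804 0.166     ] handle at z.154 [0.57549372 0.13329732 0.154     ]
mat [ 0.52702674 -0.22655841  0.004     ] [array([ 0.64139507, -0.13516318,  0.004     ]), array([ 0.60976418, -0.34837424,  0.004     ]), array([ 0.41076549, -0.32055386,  0.004     ]), array([ 0.44618223, -0.10214234,  0.004     ])]
tool y deg 66.11254521634586 [0.25296044 0.57129094 0.40404215]
```

Call:
{"name": "carry_out", "arguments": {"plan": [{"tx":0.14,"ty":-0.2,"tz":0,"yaw":0.025},{"tx":0.28,"ty":-0.4,"tz":0,"yaw":0.05},{"tx":0.42,"ty":-0.6,"tz":0,"yaw":0.075},{"tx":0.56,"ty":-0.8,"tz":0,"yaw":0.1},{"tx":0.7,"ty":-1,"tz":0,"yaw":0.113}], "grip": 1, "force": 25}}

```text
t: 0.6
ee_pos: [0.3235, 0.4705, 0.4043]
tool_rot: [0.029, 1.0, -0.0, -0.0]
force: [-0.2, -0.1, 0.0]
finger_gap: 0.996
grip_force: 0.0
```

Call:
{"name": "carry_out", "arguments": {"plan": [{"tx":0.14,"ty":-0.2,"tz":0,"yaw":0},{"tx":0.28,"ty":-0.4,"tz":0,"yaw":0},{"tx":0.42,"ty":-0.6,"tz":0,"yaw":0},{"tx":0.56,"ty":-0.8,"tz":0,"yaw":0},{"tx":0.7,"ty":-1,"tz":0,"yaw":0}]}}

```text
t: 1.1
ee_pos: [0.3935, 0.3705, 0.4044]
tool_rot: [0.031, 1.0, -0.0, -0.0]
force: [0.5, 0.4, -0.3]
finger_gap: 0.998
grip_force: 0.0
```

Call:
{"name": "carry_out", "arguments": {"plan": [{"tx":0.14,"ty":-0.2,"tz":0,"yaw":0},{"tx":0.28,"ty":-0.4,"tz":0,"yaw":0},{"tx":0.42,"ty":-0.6,"tz":0,"yaw":0},{"tx":0.56,"ty":-0.8,"tz":0,"yaw":0},{"tx":0.7,"ty":-1,"tz":0,"yaw":0}]}}

```text
t: 1.6
ee_pos: [0.4634, 0.2705, 0.4044]
tool_rot: [0.031, 1.0, -0.0, -0.0]
force: [0.7, -0.3, 0.2]
finger_gap: 0.998
grip_force: 0.0
```

Call:
{"name": "carry_out", "arguments": {"plan": [{"tx":0.15,"ty":-0.2,"tz":0,"yaw":0},{"tx":0.3,"ty":-0.4,"tz":0,"yaw":0},{"tx":0.45,"ty":-0.6,"tz":0,"yaw":0},{"tx":0.6,"ty":-0.8,"tz":0,"yaw":0},{"tx":0.8,"ty":-1,"tz":0,"yaw":0}]}}

```text
t: 2.1
ee_pos: [0.5431, 0.1707, 0.4045]
tool_rot: [0.031, 1.0, -0.0, -0.0]
force: [0.2, 0.3, 1.2]
finger_gap: 0.996
grip_force: 0.0
```

Call:
{"name": "carry_out", "arguments": {"plan": [{"tx":0.12,"ty":-0.13,"tz":0,"yaw":0},{"tx":0.23,"ty":-0.25,"tz":0,"yaw":0},{"tx":0.34,"ty":-0.37,"tz":0,"yaw":0},{"tx":0.34,"ty":-0.37,"tz":-0.2,"yaw":0},{"tx":0.34,"ty":-0.37,"tz":-0.4,"yaw":0}]}}

```text
t: 2.6
ee_pos: [0.5777, 0.134, 0.3646]
tool_rot: [0.031, 1.0, 0.0, 0.001]
force: [-0.0, 0.2, 0.7]
finger_gap: 0.995
grip_force: 0.0
```

Call:
{"name": "carry_out", "arguments": {"plan": [{"tx":0,"ty":0,"tz":-0.2,"yaw":0},{"tx":0,"ty":0,"tz":-0.4,"yaw":0},{"tx":0,"ty":0,"tz":-0.6,"yaw":0},{"tx":0,"ty":0,"tz":-0.71,"yaw":0},{"tx":0,"ty":0,"tz":-0.71,"yaw":0}]}}

```text
t: 3.1
ee_pos: [0.5766, 0.1345, 0.2923]
tool_rot: [0.031, 1.0, -0.0, -0.001]
force: [0.6, 0.7, -0.8]
finger_gap: 1.0
grip_force: 0.0
```

```bash
python3 - <<'E'
from h import *
s=sense();print(s["ee_pos"],s["force"])
f=grab_frame("scene");g=grab_frame("top")
u,v=map(int,pix(f,[.577,.134,.13]));a=f["img"][v-45:v+45,u-60:u+60,::-1]
u,v=map(int,pix(g,[.577,.134,.13]));b=g["img"][v-45:v+45,u-60:u+60,::-1]
cv2.imwrite("pics/g1.png",cv2.resize(np.vstack([a,b]),None,fx=3.3,fy=3.3,interpolation=cv2.INTER_CUBIC))
E
```

```text
[0.57658844 0.13446313 0.29226251] [ 0.58909654  0.74014951 -0.79069436]
```

View pics/g1.png

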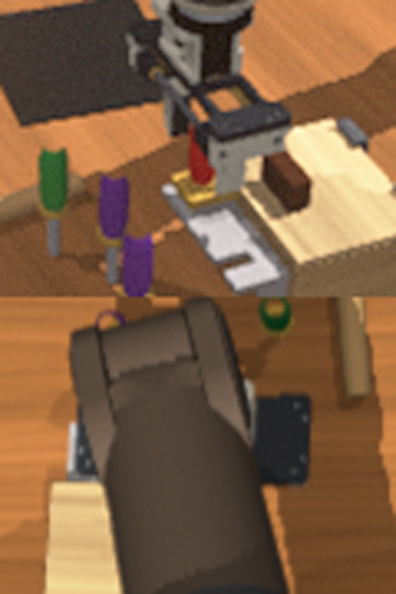

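The red handle, at crop (202,160), stands between the fingers and clear of the look-alikes. I'll close on it.

Call:
{"name": "carry_out", "arguments": {"plan": [{"tx":0,"ty":0,"tz":0,"yaw":0},{"tx":0,"ty":0,"tz":0,"yaw":0},{"tx":0,"ty":0,"tz":0,"yaw":0},{"tx":0,"ty":0,"tz":0,"yaw":0},{"tx":0,"ty":0,"tz":0,"yaw":0}], "grip": -1, "force": 20}}

```text
t: 3.7
ee_pos: [0.5771, 0.1345, 0.2939]
tool_rot: [0.031, 1.0, 0.0, 0.0]
force: [-0.7, 0.8, -0.7]
finger_gap: 0.613
grip_force: 0.0
```

Call:
{"name": "carry_out", "arguments": {"plan": [{"tx":0,"ty":0,"tz":0,"yaw":0},{"tx":0,"ty":0,"tz":0,"yaw":0},{"tx":0,"ty":0,"tz":0,"yaw":0},{"tx":0,"ty":0,"tz":0,"yaw":0},{"tx":0,"ty":0,"tz":0,"yaw":0}]}}

```text
t: 4.2
ee_pos: [0.577, 0.1345, 0.2937]
tool_rot: [0.031, 1.0, 0.0, -0.0]
force: [0.1, 0.1, -0.5]
finger_gap: 0.301
grip_force: 20.0
```

Call:
{"name": "carry_out", "arguments": {"plan": [{"tx":0,"ty":0,"tz":0.04,"yaw":0},{"tx":0,"ty":0,"tz":0.08,"yaw":0},{"tx":0,"ty":0,"tz":0.12,"yaw":0},{"tx":0,"ty":0,"tz":0.16,"yaw":0},{"tx":0,"ty":0,"tz":0.2,"yaw":0}]}}

```text
t: 4.7
ee_pos: [0.5771, 0.1345, 0.3142]
tool_rot: [0.031, 1.0, 0.0, 0.0]
force: [0.4, -0.2, -0.1]
finger_gap: 0.297
grip_force: 20.0
```

Call:
{"name": "carry_out", "arguments": {"plan": [{"tx":0,"ty":0,"tz":0.1,"yaw":0},{"tx":0,"ty":0,"tz":0.22,"yaw":0},{"tx":0,"ty":0,"tz":0.34,"yaw":0},{"tx":0,"ty":0,"tz":0.46,"yaw":0},{"tx":0,"ty":0,"tz":0.58,"yaw":0}]}}

```text
t: 5.2
ee_pos: [0.5771, 0.1345, 0.3731]
tool_rot: [0.031, 1.0, 0.0, 0.0]
force: [0.3, -0.1, -1.3]
finger_gap: 0.296
grip_force: 20.0
```

```bash
python3 - <<'E'
from h import *
s=sense();print(s["ee_pos"],s["force"])
f=grab_frame("scene")
u,v=map(int,pix(f,[.58,.17,.13]));a=f["img"][v-60:v+60,u-80:u+80,::-1]
cv2.imwrite("pics/g2.png",cv2.resize(a,None,fx=5,fy=5,interpolation=cv2.INTER_CUBIC))
np.savez("v.npz",u=u,v=v)
# pin tip expected in crop
z=s["ee_pos"][2]-.2937+.09
for n,X in(("tip",[.577,.1345,z-.055]),("collar",[.577,.1345,z]),("top",[.577,.1345,z+.076])):
    q=pix(f,X);print(n,(q[0]-u+80)*5,(q[1]-v+60)*5)
E
```

```text
[0.57706818 0.13447505 0.37309896] [ 0.28795036 -0.13577262 -1.31675966]
tip 374.05963865394654 287.521755586196
collar 378.4667966141262 216.01847455947322
top 384.87068439754694 112.11954650225636
```

View pics/g2.png

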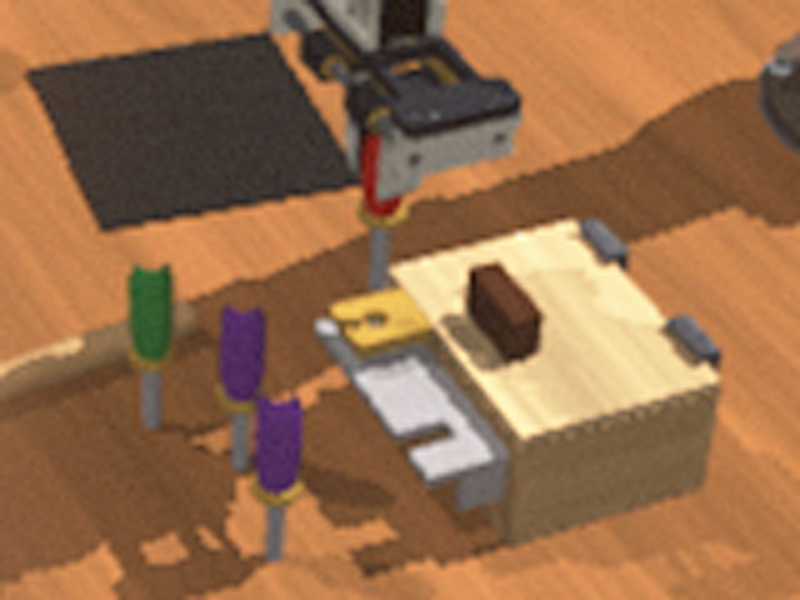

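```bash
python3 - <<'E'
from h import *
f=grab_frame("scene");d=np.load("v.npz")
C=lambda a,b:((a+.5)/5-.5+d["u"]-80,(b+.5)/5-.5+d["v"]-60)
W=lambda a,b,z:np.round(world(f,*C(a,b),z=z)[:2],4)
print("tip",W(377,288,.1145),"collar centre",W(382,214,.1695),"bore",W(375,319,.09))
print("notch open L/R",W(415,467,.068),W(402,438,.068),"closed",W(452,428,.068),"ledge corner",W(428,483,.068))
for x,y in((125,36.5),(125,53.5),(92,36.5),(92,53.5),(125,80),(100,-45)):
    c,s=np.cos(-.0628),np.sin(-.0628);z=.09 if y<0 else .068
    p=[.481+c*x/1e3-s*y/1e3,.1855+s*x/1e3+c*y/1e3,z];q=pix(f,p);print(x,y,np.round([(q[0]-d["u"]+80.5)*5,(q[1]-d["v"]+60.5)*5]))
E
```

```text
tip [0.5758 0.1335] collar centre [0.5741 0.1314] bore [0.5759 0.1336]
notch open L/R [0.6106 0.2437] [0.6043 0.2176] closed [0.5723 0.2232] ledge corner [0.611  0.2593]
125 36.5 [394. 437.]
125 53.5 [407. 454.]
92 36.5 [443. 423.]
92 53.5 [456. 440.]
125 80 [427. 482.]
100 -45 [373. 321.]
```

Call:
{"name": "carry_out", "arguments": {"plan": [{"tx":0.01,"ty":0.2,"tz":0,"yaw":0},{"tx":0.03,"ty":0.42,"tz":0,"yaw":0},{"tx":0.04,"ty":0.64,"tz":0,"yaw":0},{"tx":0.05,"ty":0.8,"tz":0,"yaw":0},{"tx":0.06,"ty":0.9,"tz":0,"yaw":0}]}}

```text
t: 5.8
ee_pos: [0.5828, 0.226, 0.3713]
tool_rot: [0.03, 1.0, 0.0, -0.0]
force: [0.3, -0.4, -1.1]
finger_gap: 0.295
grip_force: 20.0
```

Call:
{"name": "carry_out", "arguments": {"plan": [{"tx":0,"ty":0,"tz":-0.1,"yaw":0},{"tx":0,"ty":0,"tz":-0.2,"yaw":0},{"tx":0,"ty":0,"tz":-0.3,"yaw":0},{"tx":0,"ty":0,"tz":-0.4,"yaw":0},{"tx":0,"ty":0,"tz":-0.4,"yaw":0}]}}

```text
t: 6.3
ee_pos: [0.5826, 0.2236, 0.3297]
tool_rot: [0.031, 1.0, -0.001, -0.001]
force: [-0.6, -0.1, -0.6]
finger_gap: 0.299
grip_force: 20.0
```

```bash
python3 - <<'E'
from h import *
s=sense();print(s["ee_pos"],s["force"])
f=grab_frame("scene")
u,v=map(int,pix(f,[.58,.22,.08]));a=f["img"][v-30:v+30,u-40:u+40,::-1]
cv2.imwrite("pics/g3.png",cv2.resize(a,None,fx=10,fy=10,interpolation=cv2.INTER_CUBIC))
print(u,v)
E
```

```text
[0.58260773 0.22355464 0.32970221] [-0.63989868 -0.06162381 -0.60228344]
325 247
```

View pics/g3.png

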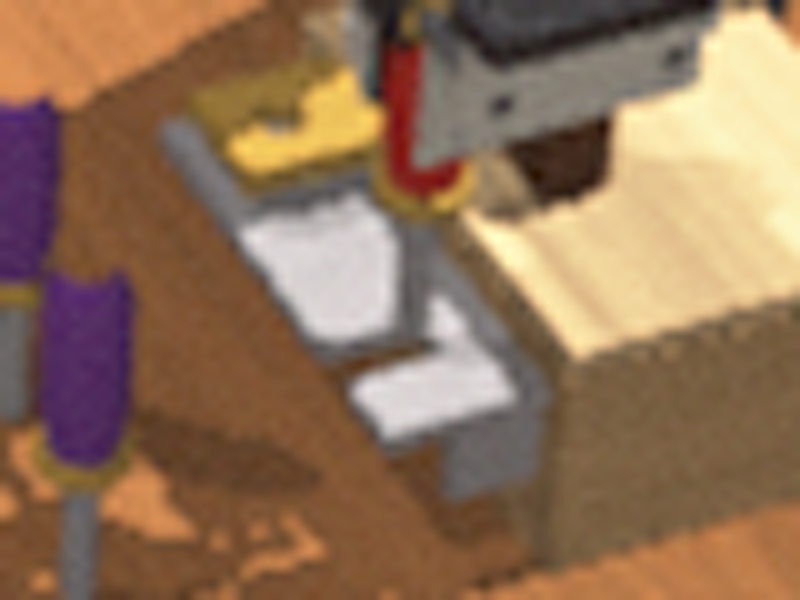

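Shank tip is at crop (410,338), right over the notch slot (about (340,360) to (437,342)). I'll lower it gently.

Call:
{"name": "carry_out", "arguments": {"plan": [{"tx":0.01,"ty":0.01,"tz":-0.03,"yaw":0},{"tx":0.01,"ty":0.01,"tz":-0.06,"yaw":0},{"tx":0.01,"ty":0.01,"tz":-0.09,"yaw":0},{"tx":0.01,"ty":0.01,"tz":-0.12,"yaw":0},{"tx":0.01,"ty":0.01,"tz":-0.15,"yaw":0}]}}

```text
t: 6.85
ee_pos: [0.584, 0.2255, 0.3166]
tool_rot: [0.031, 1.0, 0.0, 0.0]
force: [-0.2, -1.1, -0.6]
finger_gap: 0.298
grip_force: 20.0
```

Call:
{"name": "carry_out", "arguments": {"plan": [{"tx":0,"ty":-0.01,"tz":-0.06,"yaw":0},{"tx":0,"ty":-0.01,"tz":-0.12,"yaw":0},{"tx":0,"ty":-0.01,"tz":-0.18,"yaw":0},{"tx":0,"ty":-0.01,"tz":-0.24,"yaw":0},{"tx":0,"ty":-0.01,"tz":-0.3,"yaw":0}]}}

```text
t: 7.35
ee_pos: [0.584, 0.2245, 0.2861]
tool_rot: [0.031, 1.0, -0.0, -0.0]
force: [0.1, -1.0, -0.8]
finger_gap: 0.298
grip_force: 20.0
```

Call:
{"name": "carry_out", "arguments": {"plan": [{"tx":0,"ty":0,"tz":-0.03,"yaw":0},{"tx":0,"ty":0,"tz":-0.06,"yaw":0},{"tx":0,"ty":0,"tz":-0.09,"yaw":0},{"tx":0,"ty":0,"tz":-0.11,"yaw":0},{"tx":0,"ty":0,"tz":-0.13,"yaw":0}]}}

```text
t: 7.85
ee_pos: [0.5841, 0.2245, 0.2737]
tool_rot: [0.031, 1.0, 0.0, 0.0]
force: [-0.2, -0.4, 0.4]
finger_gap: 0.297
grip_force: 20.0
```

Call:
{"name": "carry_out", "arguments": {"plan": [{"tx":0,"ty":0,"tz":-0.01,"yaw":0},{"tx":0,"ty":0,"tz":-0.02,"yaw":0},{"tx":0,"ty":0,"tz":-0.02,"yaw":0},{"tx":0,"ty":0,"tz":-0.02,"yaw":0},{"tx":0,"ty":0,"tz":-0.02,"yaw":0}]}}

```text
t: 8.35
ee_pos: [0.5841, 0.2245, 0.2718]
tool_rot: [0.031, 1.0, 0.0, 0.0]
force: [0.6, 0.1, -1.6]
finger_gap: 0.297
grip_force: 20.0
```

Call:
{"name": "carry_out", "arguments": {"plan": [{"tx":0,"ty":0,"tz":-0.01,"yaw":0},{"tx":0,"ty":0,"tz":-0.02,"yaw":0},{"tx":0,"ty":0,"tz":-0.02,"yaw":0},{"tx":0,"ty":0,"tz":-0.02,"yaw":0},{"tx":0,"ty":0,"tz":-0.02,"yaw":0}]}}

```text
t: 8.85
ee_pos: [0.5842, 0.2244, 0.2715]
tool_rot: [0.031, 1.0, 0.0, 0.001]
force: [-4.4, -1.8, 15.5]
finger_gap: 0.303
grip_force: 20.0
```

Call:
{"name": "carry_out", "arguments": {"plan": [{"tx":0,"ty":0,"tz":0.01,"yaw":0},{"tx":0,"ty":0,"tz":0.02,"yaw":0},{"tx":0,"ty":0,"tz":0.02,"yaw":0},{"tx":0,"ty":0,"tz":0.02,"yaw":0},{"tx":0,"ty":0,"tz":0.02,"yaw":0}]}}

```text
t: 9.35
ee_pos: [0.5841, 0.2245, 0.2717]
tool_rot: [0.031, 1.0, 0.0, -0.0]
force: [-0.4, -1.0, 1.7]
finger_gap: 0.3
grip_force: 20.0
```

Call:
{"name": "carry_out", "arguments": {"plan": [{"tx":0,"ty":0,"tz":0,"yaw":0},{"tx":0,"ty":0,"tz":0,"yaw":0},{"tx":0,"ty":0,"tz":0,"yaw":0},{"tx":0,"ty":0,"tz":0,"yaw":0},{"tx":0,"ty":0,"tz":0,"yaw":0}], "grip": 1}}

```text
t: 9.85
ee_pos: [0.584, 0.2245, 0.2717]
tool_rot: [0.031, 1.0, 0.0, -0.0]
force: [0.1, -0.3, 0.7]
finger_gap: 0.687
grip_force: 0.0
```

Call:
{"name": "carry_out", "arguments": {"plan": [{"tx":0,"ty":0,"tz":0.1,"yaw":0},{"tx":0,"ty":0,"tz":0.3,"yaw":0},{"tx":0,"ty":0,"tz":0.5,"yaw":0},{"tx":0,"ty":0,"tz":0.75,"yaw":0},{"tx":0,"ty":0,"tz":1,"yaw":0}]}}

```text
t: 10.35
ee_pos: [0.5839, 0.2244, 0.3734]
tool_rot: [0.031, 1.0, 0.0, 0.0]
force: [0.5, -0.2, -0.0]
finger_gap: 0.995
grip_force: 0.0
```

```bash
python3 - <<'E'
from h import *
s=sense();print(s["ee_pos"],s["force"],s["finger_gap"])
f=grab_frame("scene")
u,v=map(int,pix(f,[.55,.2,.1]));a=f["img"][v-45:v+45,u-60:u+60,::-1]
cv2.imwrite("pics/g4.png",cv2.resize(a,None,fx=6,fy=6,interpolation=cv2.INTER_CUBIC))
for n,X in(("notch",[.5836,.2241,.068]),("top",[.5836,.2241,.144])):
    q=pix(f,X);print(n,(q[0]-u+60)*6,(q[1]-v+45)*6)
E
```

```text
[0.58394133 0.22441273 0.37341614] [ 0.50106659 -0.16505093 -0.01613803] 0.9954245132462863
notch 329.79389462164784 368.72758123426854
top 339.54826215849914 251.25038716849178
```

View pics/g4.png

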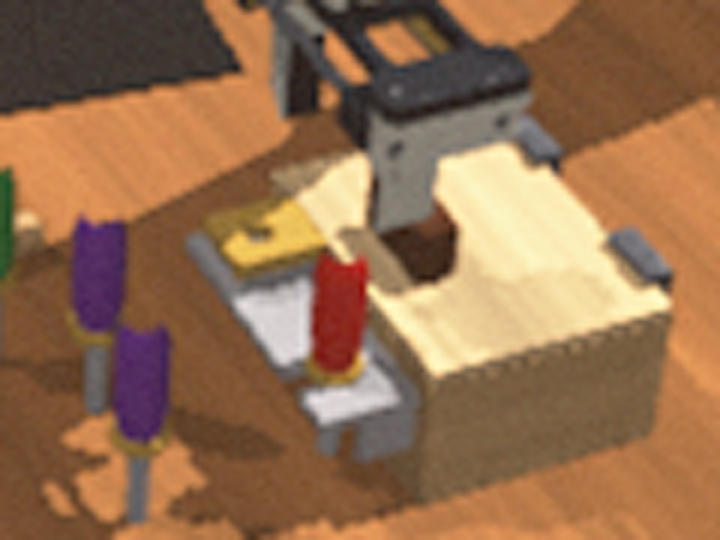

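The pin is parked upright, its collar on the ledge at crop (335,372). Next, the lid's grip bar. The tool can't tilt, so I'll pinch across the bar's ends, along y, and let the lid pivot between the pads.

Call:
{"name": "carry_out", "arguments": {"plan": [{"tx":-0.17,"ty":-0.1,"tz":0,"yaw":0},{"tx":-0.34,"ty":-0.2,"tz":0,"yaw":0},{"tx":-0.51,"ty":-0.3,"tz":0,"yaw":0},{"tx":-0.68,"ty":-0.4,"tz":0,"yaw":0},{"tx":-0.68,"ty":-0.4,"tz":-0.2,"yaw":0}]}}

```text
t: 10.9
ee_pos: [0.5153, 0.1834, 0.3545]
tool_rot: [0.031, 1.0, 0.001, 0.002]
force: [1.3, 0.4, 0.4]
finger_gap: 0.999
grip_force: 0.0
```

Call:
{"name": "carry_out", "arguments": {"plan": [{"tx":0,"ty":0,"tz":-0.2,"yaw":0},{"tx":0,"ty":0,"tz":-0.4,"yaw":0},{"tx":0,"ty":0,"tz":-0.6,"yaw":0},{"tx":0,"ty":0,"tz":-0.7,"yaw":0},{"tx":0,"ty":0,"tz":-0.78,"yaw":0}]}}

```text
t: 11.4
ee_pos: [0.5161, 0.1845, 0.2736]
tool_rot: [0.031, 1.0, 0.0, 0.0]
force: [-0.6, -0.2, 0.5]
finger_gap: 1.003
grip_force: 0.0
```

Call:
{"name": "carry_out", "arguments": {"plan": [{"tx":0,"ty":0,"tz":0,"yaw":0},{"tx":0,"ty":0,"tz":0,"yaw":0},{"tx":0,"ty":0,"tz":0,"yaw":0},{"tx":0,"ty":0,"tz":0,"yaw":0},{"tx":0,"ty":0,"tz":0,"yaw":0}], "grip": -1, "force": 25}}

```text
t: 11.9
ee_pos: [0.5163, 0.1844, 0.2743]
tool_rot: [0.031, 1.0, 0.0, 0.0]
force: [-0.0, -2.7, 4.6]
finger_gap: 0.652
grip_force: 25.0
```

Call:
{"name": "carry_out", "arguments": {"plan": [{"tx":-0.005,"ty":0,"tz":0.015,"yaw":0},{"tx":-0.01,"ty":0,"tz":0.03,"yaw":0},{"tx":-0.015,"ty":0,"tz":0.045,"yaw":0},{"tx":-0.02,"ty":0,"tz":0.06,"yaw":0},{"tx":-0.03,"ty":0,"tz":0.075,"yaw":0}]}}

```text
t: 12.4
ee_pos: [0.5132, 0.1845, 0.2813]
tool_rot: [0.031, 1.0, 0.0, 0.0]
force: [1.7, 1.2, -4.7]
finger_gap: 0.65
grip_force: 25.0
```

Call:
{"name": "carry_out", "arguments": {"plan": [{"tx":-0.005,"ty":0,"tz":0.015,"yaw":0},{"tx":-0.01,"ty":0,"tz":0.03,"yaw":0},{"tx":-0.02,"ty":0,"tz":0.045,"yaw":0},{"tx":-0.025,"ty":0,"tz":0.06,"yaw":0},{"tx":-0.03,"ty":0,"tz":0.07,"yaw":0}]}}

```text
t: 12.9
ee_pos: [0.51, 0.1845, 0.2884]
tool_rot: [0.031, 1.0, 0.0, 0.0]
force: [2.3, -0.6, -4.8]
finger_gap: 0.652
grip_force: 25.0
```

```bash
python3 - <<'E'
from h import *
s=sense();print(s["ee_pos"],s["force"],s["ft_torque"],s["finger_gap"])
f=grab_frame("scene")
u,v=map(int,pix(f,[.52,.2,.1]));a=f["img"][v-45:v+45,u-60:u+60,::-1]
cv2.imwrite("pics/g5.png",cv2.resize(a,None,fx=6,fy=6,interpolation=cv2.INTER_CUBIC))
E
```

```text
[0.51002789 0.18450253 0.28840787] [ 2.32704704 -0.56391793 -4.75297284] [-0.02368412 -0.72635884 -0.0750533 ] 0.6518003837836017
```

View pics/g5.png

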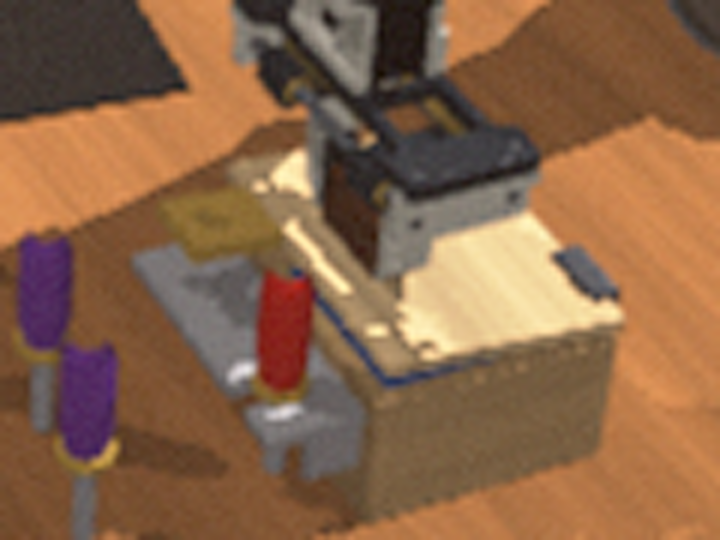

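The lid's ledge side is up (dark gap at crop (345,345)), heel still under the clip at (585,275), pin undisturbed. I'll continue.

Call:
{"name": "carry_out", "arguments": {"plan": [{"tx":-0.005,"ty":0,"tz":0.015,"yaw":0},{"tx":-0.012,"ty":0,"tz":0.03,"yaw":0},{"tx":-0.02,"ty":0,"tz":0.045,"yaw":0},{"tx":-0.025,"ty":0,"tz":0.06,"yaw":0},{"tx":-0.03,"ty":0,"tz":0.07,"yaw":0}]}}

```text
t: 13.45
ee_pos: [0.507, 0.1845, 0.2954]
tool_rot: [0.031, 1.0, 0.0, 0.0]
force: [1.8, 0.7, -5.0]
finger_gap: 0.651
grip_force: 25.0
```

Call:
{"name": "carry_out", "arguments": {"plan": [{"tx":-0.01,"ty":0,"tz":0.015,"yaw":0},{"tx":-0.015,"ty":0,"tz":0.03,"yaw":0},{"tx":-0.02,"ty":0,"tz":0.045,"yaw":0},{"tx":-0.03,"ty":0,"tz":0.06,"yaw":0},{"tx":-0.03,"ty":0,"tz":0.065,"yaw":0}]}}

```text
t: 13.95
ee_pos: [0.5037, 0.1846, 0.3018]
tool_rot: [0.031, 1.0, 0.0, -0.0]
force: [-0.0, 1.7, -6.4]
finger_gap: 0.653
grip_force: 25.0
```

Call:
{"name": "carry_out", "arguments": {"plan": [{"tx":0.03,"ty":0,"tz":0.005,"yaw":0},{"tx":0.06,"ty":-0.005,"tz":0.01,"yaw":0},{"tx":0.09,"ty":-0.005,"tz":0.015,"yaw":0},{"tx":0.12,"ty":-0.01,"tz":0.02,"yaw":0},{"tx":0.15,"ty":-0.01,"tz":0.025,"yaw":0}]}}

```text
t: 14.45
ee_pos: [0.5194, 0.1833, 0.3043]
tool_rot: [0.031, 1.0, -0.0, 0.0]
force: [1.0, -0.4, -2.9]
finger_gap: 0.654
grip_force: 25.0
```

```bash
python3 - <<'E'
from h import *
s=sense();print(s["ee_pos"],s["force"],s["ft_torque"],s["finger_gap"])
f=grab_frame("scene");g=grab_frame("top")
u,v=map(int,pix(f,[.5,.2,.1]));a=f["img"][v-45:v+45,u-60:u+60,::-1]
u,v=map(int,pix(g,[.48,.18,.1]));b=g["img"][v-45:v+45,u-60:u+60,::-1]
cv2.imwrite("pics/g6.png",cv2.resize(np.hstack([a,b]),None,fx=3.3,fy=5,interpolation=cv2.INTER_CUBIC))
E
```

```text
[0.5194354  0.18333229 0.30433512] [ 0.96708025 -0.40651328 -2.91457897] [ 0.03428145 -0.05996783  0.0232725 ] 0.6541706578673991
```

View pics/g6.png

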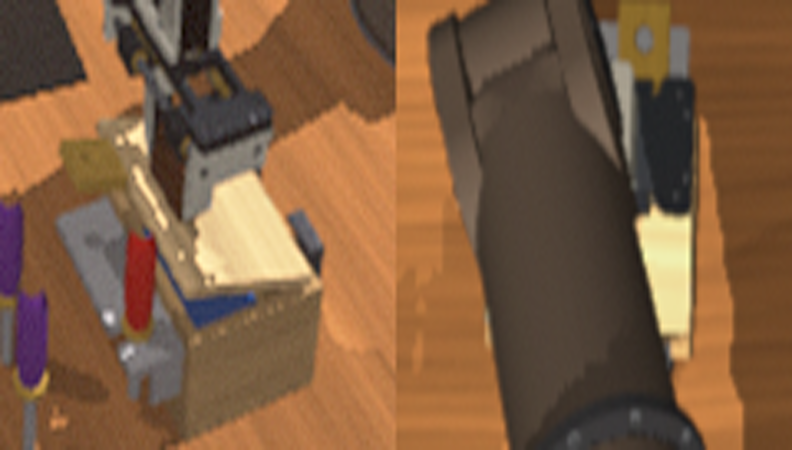

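The lid is tipped, and its heel edge is out in front of the clips (right half: lid edge at y≈338, clip at ≈350). The force is about the lid's weight, so I'll lift straight up.

Call:
{"name": "carry_out", "arguments": {"plan": [{"tx":0,"ty":0,"tz":0.04,"yaw":0},{"tx":0,"ty":0,"tz":0.08,"yaw":0},{"tx":0,"ty":0,"tz":0.12,"yaw":0},{"tx":0,"ty":0,"tz":0.16,"yaw":0},{"tx":0,"ty":0,"tz":0.2,"yaw":0}], "force": 30}}

```text
t: 15.05
ee_pos: [0.519, 0.1835, 0.3248]
tool_rot: [0.031, 1.0, 0.0, 0.0]
force: [-0.1, 0.0, -3.8]
finger_gap: 0.657
grip_force: 30.0
```

Call:
{"name": "carry_out", "arguments": {"plan": [{"tx":0,"ty":0,"tz":0.1,"yaw":0},{"tx":0,"ty":0,"tz":0.25,"yaw":0},{"tx":0,"ty":0,"tz":0.4,"yaw":0},{"tx":0,"ty":0,"tz":0.55,"yaw":0},{"tx":0,"ty":0,"tz":0.7,"yaw":0}]}}

```text
t: 15.55
ee_pos: [0.519, 0.1834, 0.3956]
tool_rot: [0.031, 1.0, 0.0, 0.0]
force: [-0.3, 0.2, -2.5]
finger_gap: 0.646
grip_force: 30.0
```

```bash
python3 - <<'E'
from h import *
s=sense();print(s["ee_pos"],s["force"],s["ft_torque"],s["finger_gap"])
f=grab_frame("scene")
v,u=np.mgrid[:420,:560]; z=f["range_z"]; d=np.stack([(u-f["cx"])/f["fx"]*z,(v-f["cy"])/f["fy"]*z,z],-1)
P=(d-f["t"])@np.array(f["R"]);I=f["img"].astype(int)
m=(z>0)&(I[...,0]>200)&(I[...,2]>110)&(P[...,2]>.1)&(abs(P[...,0]-.5)<.13)&(abs(P[...,1]-.19)<.13)
p=P[m];c=np.median(p,0)
A=np.linalg.lstsq(np.c_[p[:,:2],np.ones(len(p))],p[:,2],rcond=None)[0];print(len(p),c,"slopes",A[:2],"z range",p[:,2].min(),p[:,2].max())
cv2.imwrite("pics/g7.png",cv2.resize(f["img"][100:310,150:430,::-1],None,fx=2.8,fy=2.8))
E
```

```text
[0.51896924 0.18342754 0.39558012] [-0.3318686   0.21670599 -2.47848446] [ 0.07723347 -0.08394427  0.00806997] 0.6457838542109605
579 [0.47519762 0.22816555 0.19747187] slopes [ 0.27609501 -0.00326155] z range 0.17900332040096614 0.2860573006446134
```

View pics/g7.png

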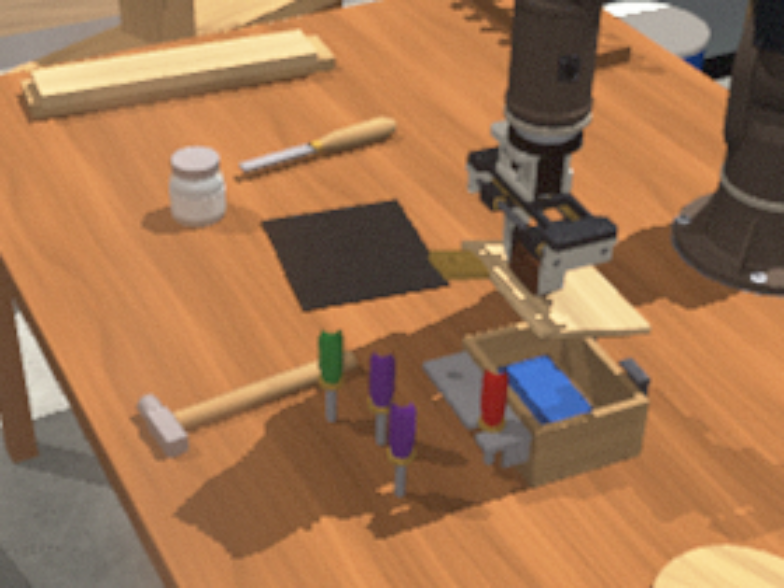

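The lid hangs steadily at about 0.27 rad, and the pin is still parked at (493,400). I'll carry the lid to the mat.

Call:
{"name": "carry_out", "arguments": {"plan": [{"tx":0.01,"ty":-0.1,"tz":0,"yaw":0},{"tx":0.02,"ty":-0.25,"tz":0,"yaw":0},{"tx":0.03,"ty":-0.42,"tz":0,"yaw":0},{"tx":0.05,"ty":-0.6,"tz":0,"yaw":0},{"tx":0.06,"ty":-0.8,"tz":0,"yaw":0}]}}

```text
t: 16.1
ee_pos: [0.5248, 0.1013, 0.3933]
tool_rot: [0.031, 1.0, -0.001, -0.001]
force: [-0.7, 0.1, -3.2]
finger_gap: 0.653
grip_force: 30.0
```

Call:
{"name": "carry_out", "arguments": {"plan": [{"tx":0.01,"ty":-0.2,"tz":0,"yaw":0},{"tx":0.02,"ty":-0.4,"tz":0,"yaw":0},{"tx":0.03,"ty":-0.6,"tz":0,"yaw":0},{"tx":0.05,"ty":-0.8,"tz":0,"yaw":0},{"tx":0.06,"ty":-1,"tz":0,"yaw":0}]}}

```text
t: 16.6
ee_pos: [0.5305, 0.001, 0.3933]
tool_rot: [0.032, 0.999, -0.0, -0.001]
force: [0.5, -0.4, -3.7]
finger_gap: 0.651
grip_force: 30.0
```

Call:
{"name": "carry_out", "arguments": {"plan": [{"tx":0.01,"ty":-0.2,"tz":0,"yaw":0},{"tx":0.02,"ty":-0.4,"tz":0,"yaw":0},{"tx":0.03,"ty":-0.6,"tz":0,"yaw":0},{"tx":0.05,"ty":-0.8,"tz":0,"yaw":0},{"tx":0.06,"ty":-1,"tz":0,"yaw":0}]}}

```text
t: 17.1
ee_pos: [0.5362, -0.0989, 0.3933]
tool_rot: [0.032, 0.999, -0.0, -0.001]
force: [0.6, -0.5, -3.1]
finger_gap: 0.652
grip_force: 30.0
```

Call:
{"name": "carry_out", "arguments": {"plan": [{"tx":0.02,"ty":-0.2,"tz":0,"yaw":0},{"tx":0.04,"ty":-0.4,"tz":0,"yaw":0},{"tx":0.06,"ty":-0.6,"tz":0,"yaw":0},{"tx":0.08,"ty":-0.8,"tz":0,"yaw":0},{"tx":0.1,"ty":-1,"tz":0,"yaw":0}]}}

```text
t: 17.6
ee_pos: [0.5459, -0.1988, 0.3932]
tool_rot: [0.032, 0.999, -0.0, -0.001]
force: [-0.4, -0.1, -3.2]
finger_gap: 0.65
grip_force: 30.0
```

Call:
{"name": "carry_out", "arguments": {"plan": [{"tx":0,"ty":-0.15,"tz":0,"yaw":0},{"tx":0,"ty":-0.27,"tz":-0.1,"yaw":0},{"tx":0,"ty":-0.32,"tz":-0.3,"yaw":0},{"tx":0,"ty":-0.32,"tz":-0.5,"yaw":0},{"tx":0,"ty":-0.32,"tz":-0.7,"yaw":0}]}}

```text
t: 18.1
ee_pos: [0.5464, -0.2288, 0.3224]
tool_rot: [0.031, 1.0, 0.0, -0.001]
force: [0.1, -1.0, -3.8]
finger_gap: 0.65
grip_force: 30.0
```

```bash
python3 - <<'E'
from h import *
s=sense();print(s["ee_pos"],s["tool_rot"],s["force"],s["finger_gap"])
f=grab_frame("scene")
v,u=np.mgrid[:420,:560]; z=f["range_z"]; d=np.stack([(u-f["cx"])/f["fx"]*z,(v-f["cy"])/f["fy"]*z,z],-1)
P=(d-f["t"])@np.array(f["R"]);I=f["img"].astype(int)
m=(z>0)&(I[...,0]>200)&(I[...,2]>110)&(P[...,2]>.05)&(abs(P[...,0]-.5)<.12)&(abs(P[...,1]+.22)<.12)
p=P[m]
A=np.linalg.lstsq(np.c_[p[:,:2],np.ones(len(p))],p[:,2],rcond=None)[0];print(len(p),"slopes",A[:2],"z range",p[:,2].min(),p[:,2].max())
E
```

```text
[ 0.54635287 -0.22882875  0.32244439] [ 3.11252158e-02  9.99515302e-01  2.47557491e-04 -5.67044871e-04] [ 0.06279935 -1.03023941 -3.84582485] 0.6501736136593828
430 slopes [ 0.80631793 -0.20809323] z range 0.10586797441452452 0.43555616692224497
```

Call:
{"name": "carry_out", "arguments": {"plan": [{"tx":0,"ty":0,"tz":-0.2,"yaw":0},{"tx":0,"ty":0,"tz":-0.4,"yaw":0},{"tx":0,"ty":0,"tz":-0.58,"yaw":0},{"tx":0,"ty":0,"tz":-0.7,"yaw":0},{"tx":0,"ty":0,"tz":-0.78,"yaw":0}]}}

```text
t: 18.65
ee_pos: [0.5467, -0.2284, 0.2452]
tool_rot: [0.031, 1.0, 0.0, -0.001]
force: [0.5, -0.3, -3.5]
finger_gap: 0.657
grip_force: 30.0
```

Call:
{"name": "carry_out", "arguments": {"plan": [{"tx":0,"ty":0,"tz":-0.02,"yaw":0},{"tx":0,"ty":0,"tz":-0.04,"yaw":0},{"tx":0,"ty":0,"tz":-0.06,"yaw":0},{"tx":0,"ty":0,"tz":-0.08,"yaw":0},{"tx":0,"ty":0,"tz":-0.1,"yaw":0}], "force": 15}}

```text
t: 19.15
ee_pos: [0.5472, -0.2285, 0.2365]
tool_rot: [0.031, 1.0, -0.0, 0.0]
force: [-0.0, 0.1, -3.5]
finger_gap: 0.654
grip_force: 15.0
```

Call:
{"name": "carry_out", "arguments": {"plan": [{"tx":0,"ty":0,"tz":-0.015,"yaw":0},{"tx":0,"ty":0,"tz":-0.03,"yaw":0},{"tx":0,"ty":0,"tz":-0.045,"yaw":0},{"tx":0.01,"ty":0,"tz":-0.06,"yaw":0},{"tx":0.01,"ty":0,"tz":-0.07,"yaw":0}]}}

```text
t: 19.65
ee_pos: [0.5484, -0.2285, 0.2294]
tool_rot: [0.031, 1.0, -0.0, 0.0]
force: [1.3, -0.6, 0.9]
finger_gap: 0.653
grip_force: 15.0
```

Call:
{"name": "carry_out", "arguments": {"plan": [{"tx":0.015,"ty":0,"tz":-0.02,"yaw":0},{"tx":0.03,"ty":0,"tz":-0.04,"yaw":0},{"tx":0.045,"ty":0,"tz":-0.06,"yaw":0},{"tx":0.06,"ty":0,"tz":-0.08,"yaw":0},{"tx":0.07,"ty":0,"tz":-0.1,"yaw":0}]}}

```text
t: 20.15
ee_pos: [0.5553, -0.2287, 0.2191]
tool_rot: [0.031, 1.0, -0.0, 0.0]
force: [1.8, -1.1, 0.1]
finger_gap: 0.654
grip_force: 15.0
```

Call:
{"name": "carry_out", "arguments": {"plan": [{"tx":0.012,"ty":0,"tz":-0.02,"yaw":0},{"tx":0.024,"ty":0,"tz":-0.04,"yaw":0},{"tx":0.035,"ty":0,"tz":-0.06,"yaw":0},{"tx":0.045,"ty":0,"tz":-0.08,"yaw":0},{"tx":0.05,"ty":0,"tz":-0.09,"yaw":0}]}}

```text
t: 20.65
ee_pos: [0.5602, -0.2286, 0.21]
tool_rot: [0.031, 1.0, -0.0, 0.0]
force: [1.1, -1.5, 0.4]
finger_gap: 0.649
grip_force: 15.0
```

Call:
{"name": "carry_out", "arguments": {"plan": [{"tx":0.005,"ty":0,"tz":-0.01,"yaw":0},{"tx":0.01,"ty":0,"tz":-0.015,"yaw":0},{"tx":0.01,"ty":0,"tz":-0.02,"yaw":0},{"tx":0.01,"ty":0,"tz":-0.02,"yaw":0},{"tx":0.01,"ty":0,"tz":-0.02,"yaw":0}]}}

```text
t: 21.15
ee_pos: [0.5607, -0.2287, 0.209]
tool_rot: [0.031, 1.0, 0.0, -0.0]
force: [-3.9, -0.6, 11.2]
finger_gap: 0.651
grip_force: 15.0
```

Call:
{"name": "carry_out", "arguments": {"plan": [{"tx":0,"ty":0,"tz":0.01,"yaw":0},{"tx":0,"ty":0,"tz":0.01,"yaw":0},{"tx":0,"ty":0,"tz":0.01,"yaw":0},{"tx":0,"ty":0,"tz":0.01,"yaw":0},{"tx":0,"ty":0,"tz":0.01,"yaw":0}]}}

```text
t: 21.65
ee_pos: [0.5609, -0.2282, 0.2091]
tool_rot: [0.031, 1.0, 0.0, -0.0]
force: [-2.5, 1.4, 0.9]
finger_gap: 0.652
grip_force: 15.0
```

Call:
{"name": "carry_out", "arguments": {"plan": [{"tx":0,"ty":0,"tz":0,"yaw":0},{"tx":0,"ty":0,"tz":0,"yaw":0},{"tx":0,"ty":0,"tz":0,"yaw":0},{"tx":0,"ty":0,"tz":0,"yaw":0},{"tx":0,"ty":0,"tz":0,"yaw":0}], "grip": 1}}

```text
t: 22.15
ee_pos: [0.5611, -0.2285, 0.2093]
tool_rot: [0.031, 1.0, -0.0, 0.0]
force: [0.0, 0.5, -0.6]
finger_gap: 0.989
grip_force: 0.0
```

Call:
{"name": "carry_out", "arguments": {"plan": [{"tx":0,"ty":0,"tz":0.1,"yaw":0},{"tx":0,"ty":0,"tz":0.3,"yaw":0},{"tx":0,"ty":0,"tz":0.5,"yaw":0},{"tx":0,"ty":0,"tz":0.75,"yaw":0},{"tx":0,"ty":0,"tz":1,"yaw":0}]}}

```text
t: 22.65
ee_pos: [0.5609, -0.2286, 0.3109]
tool_rot: [0.031, 1.0, -0.0, 0.0]
force: [0.7, 0.5, 0.8]
finger_gap: 1.003
grip_force: 0.0
```

Call:
{"name": "carry_out", "arguments": {"plan": [{"tx":-0.1,"ty":0.2,"tz":0.1,"yaw":0},{"tx":-0.2,"ty":0.4,"tz":0.3,"yaw":0},{"tx":-0.4,"ty":0.6,"tz":0.4,"yaw":0},{"tx":-0.6,"ty":0.8,"tz":0.4,"yaw":0},{"tx":-0.8,"ty":1,"tz":0.4,"yaw":0}]}}

```text
t: 23.15
ee_pos: [0.4803, -0.1279, 0.3504]
tool_rot: [0.031, 1.0, 0.0, 0.001]
force: [-0.3, 1.0, 0.2]
finger_gap: 1.002
grip_force: 0.0
```

Call:
{"name": "carry_out", "arguments": {"plan": [{"tx":-0.1,"ty":0.2,"tz":0,"yaw":0},{"tx":-0.2,"ty":0.4,"tz":0,"yaw":0},{"tx":-0.3,"ty":0.6,"tz":0,"yaw":0},{"tx":-0.3,"ty":0.8,"tz":0,"yaw":0},{"tx":-0.3,"ty":1,"tz":0,"yaw":0}]}}

```text
t: 23.65
ee_pos: [0.4507, -0.0279, 0.3501]
tool_rot: [0.031, 1.0, 0.0, 0.001]
force: [-0.1, -0.2, 0.2]
finger_gap: 0.999
grip_force: 0.0
```

```bash
python3 - <<'E'
from h import *
s=sense();print(s["t"],s["ee_pos"],s["force"],s["finger_gap"])
f=grab_frame("scene");g=grab_frame("top")
a=f["img"][110:310,100:420,::-1];b=g["img"][110:310,150:470,::-1]
cv2.imwrite("pics/g8.png",cv2.resize(np.vstack([a,b]),None,fx=1.5*1.66,fy=1.5,interpolation=cv2.INTER_CUBIC))
for F in (f,g):
    v,u=np.mgrid[:420,:560]; z=F["range_z"]; d=np.stack([(u-F["cx"])/F["fx"]*z,(v-F["cy"])/F["fy"]*z,z],-1)
    P=(d-F["t"])@np.array(F["R"])
    m=(z>0)&(P[...,2]>.016)&(P[...,2]<.034)&(abs(P[...,0]-.527)<.13)&(abs(P[...,1]+.2265)<.13)&(F["img"][...,2]>60)
    p=P[m];A=np.linalg.lstsq(np.c_[p[:,:2],np.ones(len(p))],p[:,2],rcond=None)[0]
    print(len(p),np.median(p,0),A[:2],cv2.minAreaRect((p[:,:2]*1000).astype(np.float32)))
E
```

```text
23.65 [ 0.45065638 -0.02789729  0.35012738] [-0.09883442 -0.15613917  0.20420579] 0.9992985739832154
989 [ 0.5263464  -0.21615372  0.02353706] [0.00044834 0.00038447] ((550.3988037109375, -227.34835815429688), (191.34158325195312, 192.5419921875), 88.57669067382812)
2570 [ 0.52806709 -0.23425577  0.02529298] [0.00120092 0.00282051] ((552.0156860351562, -226.1719970703125), (179.70068359375, 190.5651397705078), 86.87700653076172)
```

View pics/g8.png

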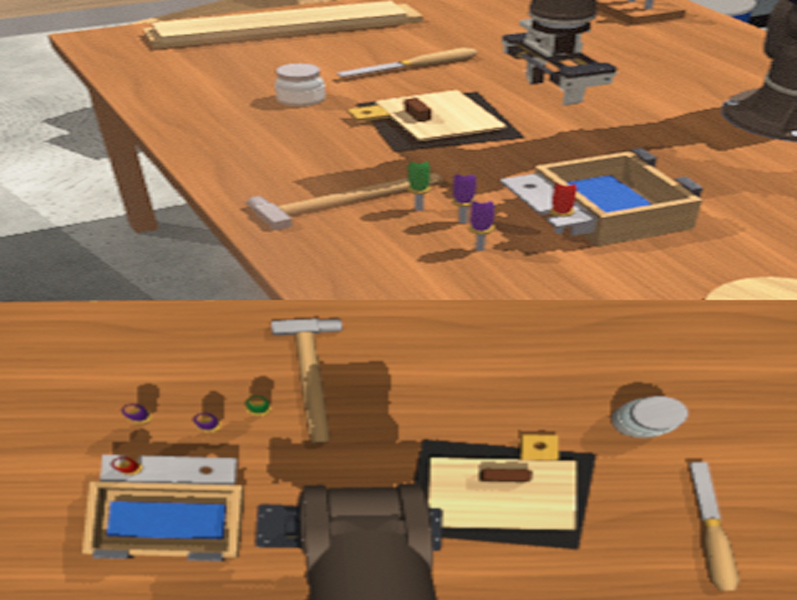

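The lid lies flat, right way up, centred on the mat at (503,493). The pin is parked at (125,466), the bystanders haven't moved, and the arm is clear. Handing in.

```bash
python3 -c "
from workcell import *
print(sign_off())"
```

```text
the job is handed in; nothing more can be done
None
```

The job is handed in at about 24 s: the pin is parked upright in the notch, the lid lies flat, right way up, within about 2 mm of the mat's centre, the bystanders and look-alikes are untouched, and the gripper is open and clear.

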